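# Start the tube shaker at the mains switch

## Robot

A 6-joint arm with a two-finger parallel gripper is mounted at the origin on a cart in front of the work surface, level with it; the furniture and walls round the work are solid. World frame = base frame: x ahead of the robot, y to its left, z up, the work surface at z = 0. Lengths are in m, angles in rad, forces in N, time in s.
With the tool pointing down it reaches from about 0.375 to 0.75 m from the base axis. Payload 9 kg.
Tool frame: the origin (TCP) lies at the very end of the fingers, on their centre line; the grasp point (between the pads) lies 19 mm behind it; x points along the fingers, z is the direction in which the jaws open and shut, and the axes are right-handed (so a half turn about x gives the same grasp; the last joint's range is limited). The gripper opens to 85 mm and grips with 20 to 120 N. Pads are 22 mm wide; open, the fingers measure 114 mm over their backs; the gripper's body (76 mm by 85 mm) begins 54 mm behind the grasp point. The pads swing forward as they close: fully open they stand 13 mm farther back than shut.
Start: joints at [-1.563, 0.104, 0.097, 1.564, 0, 1.353], TCP at [0.134, -0.585, 0.231] pointing down, gripper open.
Joint ranges: [-2.99, 2.99], [-0.84, 1.86], [-1.1, 1.16], [-1.84, 2.11], [-1.51, 1.56], [-3.14, 3.14]. Speed limits (rad/s): [2.22, 2.22, 2.57, 3.14, 3.14, 3.14].

## Interface

Orientations are given as a unit quaternion [w, x, y, z].
In Python, from rig import robot, jaws, kin, observe, cams, job, look_for, masks_of, place_of gives the robot as it stands. Calls block until the motion is done:
- robot.move_to(position, orientation): joint-space move of the TCP to a pose.
- robot.movel(position, attitude=None, v=0.15, f_stop=None): straight line of the TCP; attitude=None keeps the orientation; v is the mean speed in m/s. With f_stop (N) it stops when the force on the tool has changed by that much, and returns True; else False.
- robot.set_joints(angles): joint-space move.
- jaws.command_gripper(opening): finger opening in m; the grip force is fixed at half the most; returns when the fingers have stopped.
- robot.wait(seconds).
- kin.ik(position, orientation): joint angles nearest the present ones, or None.
- observe(): the state.
- cams.get_image(name): name is "side" or "top"; returns the picture (384x512x3 uint8, red, green, blue); there is no depth.
- cams.camera_model(name): a dict with "K" (3x3 intrinsics, pixels), "origin" and "orientation" of the camera in the world. Camera axes: x right, y down, z forward; pixel columns grow to the right and rows downward; lengths in m; the calibration is good to about 2 mm. A picture is of the moment at which its call begins. camera_model takes no time and is no camera call.
A pose or a line that the arm cannot do raises robot.IKError and nothing moves.
- job.job_done(): hands the job in, once; it reports no verdict.
Trained networks look in the newest picture that a camera, given by its name, has taken for a name from the list of things; names that differ only in an ending like _2 or _b are one class to them, and where a whole thing is asked for, a point or a joint stands for the part that bears it (a point fixed in the world has none). Each returns a list of dicts, best first, with "score" (0 to 1); they miss things now and then, are a little off and sometimes report something else, mostly with a low value. They report only what shows in the picture. A call takes as long as a camera call.
- look_for(camera, thing): "point" ([x, y, z] in m, in world coordinates, good to about 4 mm: the middle of the surface that is visible of it).
- masks_of(camera, thing): "region" (384x512 bool, what is visible of it).
- place_of(camera, thing): "point" ([x, y, z] in m, in world coordinates, good to about 4 mm: a listed point, or the origin of a listed thing).
The state is a dict: "time": time; "joints": joint angles; "qd": joint speeds; "effort": joint torques, N m; "eef_pos": TCP position; "orientation": TCP orientation; "contact_force": force on the tool from outside, world axes, zero at the start; "wrist_torque": the same for the moment, N m; "finger_gap": finger opening in m.
Only numpy, scipy, OpenCV 4.12 (cv2) and the standard library are available. Lean on these libraries where they do the work, as an engineer would, in place of code of your own. Each camera call takes 0.05 s, during which the arm holds its last target.

## Task

Get the shaker going for the blue rack of tubes that stands on it: first switch on the mains by pressing the raised end of the red rocker on the grey switch box fully down, then push the shaker's yellow key (slow programme) all the way down, and then its green key (start) all the way down. The keys stay down by themselves, and both must stay down with the mains still on. Only press with the fingertips: leave the blue and red keys up, and do not lift or shift the tube rack or anything else standing on the bench.

Things in the scene. Friction and masses are not known exactly. Their poses are not given: they have to be found in the camera images.
- shaker: bench orbital shaker, white case 270 mm deep (x), 240 mm wide (y), fixed to the worktop. Origin: centre of its underside; x points to its back, y to its left, z up. A flat grey key panel (54 mm above the worktop) runs along its front edge and carries four coloured keys in a row along y, in any order; behind it is a platform with a black mat (70 mm high, steel side rails up to 83 mm) on which the tube rack stands (rack top 113 mm).
- key_yellow_top (a point): centre of the top face of the yellow key (slow programme), a square push key 26 x 26 mm whose top stands 15 mm above the panel when up, about 69 mm above the worktop. Keys are 48 mm apart, centre to centre. The point sinks with the key; its axes are the shaker's axes.
- key_yellow (a joint): how far the yellow key is pushed down, m: 0 = up, 0.007 = fully down (stop). It takes about 4 N, has no return spring and stays as deep as it is left; 5 mm or more counts as pushed down.
- key_green_top (a point): centre of the top face of the green key (start), a square push key 26 x 26 mm whose top stands 15 mm above the panel when up, about 69 mm above the worktop. Keys are 48 mm apart, centre to centre. The point sinks with the key; its axes are the shaker's axes.
- key_green (a joint): how far the green key is pushed down, m: 0 = up, 0.007 = fully down (stop). It takes about 4 N, has no return spring and stays as deep as it is left; 5 mm or more counts as pushed down.
- key_blue_top (a point): centre of the top face of the blue key (fast programme), a square push key 26 x 26 mm whose top stands 15 mm above the panel when up, about 69 mm above the worktop. Keys are 48 mm apart, centre to centre. The point sinks with the key; its axes are the shaker's axes.
- key_blue (a joint): how far the blue key is pushed down, m: 0 = up, 0.007 = fully down (stop). It takes about 4 N, has no return spring and stays as deep as it is left; 5 mm or more counts as pushed down.
- key_red_top (a point): centre of the top face of the red key (stop), a square push key 26 x 26 mm whose top stands 15 mm above the panel when up, about 69 mm above the worktop. Keys are 48 mm apart, centre to centre. The point sinks with the key; its axes are the shaker's axes.
- key_red (a joint): how far the red key is pushed down, m: 0 = up, 0.007 = fully down (stop). It takes about 4 N, has no return spring and stays as deep as it is left; 5 mm or more counts as pushed down.
- switch_box: bench mains switch: low grey box 110 mm (x) by 72 mm (y), top 44 mm above the worktop, fixed to the worktop, with one large red rocker on top (34 mm wide in y, 60 mm long in x), a short black lead at its +x end. Origin: centre of the underside, below the rocker's pivot; x points to the lead, z up.
- rocker_press (a point): where to press the rocker: middle of the top of its end away from the lead (raised while off), 20 mm from the pivot; about 61 mm above the worktop when off and 54 mm when on. It moves with the rocker; its y axis is along the pivot.
- rocker (a joint): rocker angle, rad: near 0 = off (the end away from the lead slopes up), 0.35 = on (that end pressed down level, the other end sloping up). It takes about 2.5 N at the press point and stays where it is left; 0.25 or more counts as on.
- tube_rack_centre (a point): blue tube rack with some capped tubes in it, loose, 78 x 146 x 43 mm, lying across the shaker's platform; the point is at its centre, half-way up. To be left where it is.
- wash_flask_centre (a point): small white plastic bottle with a white cap, 47 mm across, 98 mm tall, loose, near the front edge of the worktop between shaker and switch box; the point is at its centre, half-way up. To be left where it is.
- pink_flask_centre (a point): bottle with pink contents and a blue cap, 56 mm across, 102 mm tall, loose, right of the switch box; the point is at its centre, half-way up. To be left where it is.
- tape_centre (a point): roll of masking tape lying flat, 105 mm across, 24 mm high, loose, right of the switch box; the point is at its centre, half-way up. To be left where it is.
- marker_centre (a point): black and white marker pen, 138 mm long, 12 mm thick, loose, left of the shaker; the point is at its centre, half-way up. To be left where it is.
- dish_centre (a point): petri dish, 91 mm across, 15 mm high, loose, in front of the shaker; the point is at its centre, half-way up. To be left where it is.
- timer_centre (a point): white bench timer, 38 x 72 x 62 mm, loose, left of the shaker; the point is at its centre, half-way up. To be left where it is.

How it is judged:
By the outcome, as a careful person would: the job done as asked, in the order asked, and still so for the second after the job is handed in, with the robot touching nothing.
It also fails if it takes over 42 s, if anything falls off the work surface, if the arm or the gripper's body presses on something with over 40 N, if the wrist force passes 120 N, or if a joint passes its speed limit or range.

## Working session

There is one attempt and no reset: what is moved stays moved. The work goes in short steps, each a Python script; the robot and the scene stay as the last script left them, time stands still between calls to the robot, and variables do not carry over. Pictures are saved under pics/ and viewed, and the job is handed in when it is done.

```bash
ls; mkdir -p pics; python3 - <<'E'
from rig import *
import cv2
for c in("side","top"):
    im=cams.get_image(c); cv2.imwrite(f"pics/{c}0.png",im[:,:,::-1]); m=cams.camera_model(c); print(c,m)
    for t in["shaker","switch_box","rocker_press","key_yellow_top","key_green_top","key_blue_top","key_red_top","tube_rack_centre","wash_flask_centre","pink_flask_centre"]:
        r=place_of(c,t); print(t,[(x["point"],x["score"]) for x in r[:2]])
s=observe();print(s["time"],s["eef_pos"],s["orientation"],s["finger_gap"],s["contact_force"])
E
```

```text
pics
side {'K': array([[354.21270454,   0.        , 252.11120199],
       [  0.        , 354.21270454, 194.61711788],
       [  0.        ,   0.        ,   1.        ]]), 'origin': array([-0.15255804,  0.93817835,  0.77416772]), 'orientation': array([ 0.15409187, -0.24735781,  0.82841815, -0.4783233 ])}
shaker [([0.6665, 0.0488, -0.0022], 0.64), ([0.5921, 0.1418, 0.0697], 0.45)]
switch_box [([0.5938, -0.2869, 0.0015], 0.68)]
rocker_press [([0.5788, -0.3041, 0.0598], 0.65)]
key_yellow_top [([0.5769, 0.0959, 0.0717], 0.64), ([0.5889, 0.1408, 0.068], 0.61)]
key_green_top [([0.5797, -0.3048, 0.0617], 0.65), ([0.4498, 0.3678, 0.0297], 0.56)]
key_blue_top [([0.5632, 0.0427, 0.0706], 0.55)]
key_red_top [([0.588, 0.1432, 0.0684], 0.52)]
tube_rack_centre [([0.7178, 0.0476, 0.0888], 0.56), ([0.5811, -0.302, 0.0631], 0.39)]
wash_flask_centre [([0.3788, -0.1054, 0.0489], 0.61), ([0.7211, 0.0484, 0.0896], 0.43)]
pink_flask_centre [([0.588, 0.1423, 0.0678], 0.61), ([0.5947, -0.4514, 0.0548], 0.39)]
top {'K': array([[479.13824881,   0.        , 253.54248842],
       [  0.        , 479.13824881, 197
[... 277 characters left out ...]
witch_box [([0.5918, -0.2968, -0.0019], 0.91)]
rocker_press [([0.5809, -0.3017, 0.061], 0.74)]
key_yellow_top []
key_green_top [([0.5559, 0.0037, 0.0686], 0.43)]
key_blue_top [([0.5664, 0.0491, 0.0747], 0.47)]
key_red_top [([0.5729, 0.0928, 0.0738], 0.72), ([0.5849, 0.1441, 0.0695], 0.4)]
tube_rack_centre [([0.7193, 0.0447, 0.0951], 0.75), ([0.668, 0.0543, 0.0023], 0.39)]
wash_flask_centre [([0.3617, 0.1662, 0.0027], 0.73), ([0.3798, -0.1058, 0.0453], 0.58)]
pink_flask_centre [([0.5969, -0.4521, 0.0485], 0.77), ([0.6674, 0.0518, 0.0023], 0.59)]
1.1 [ 0.13434061 -0.5848014   0.23132958] [ 0.55316313  0.44045484  0.5531277  -0.44052223] 0.08580747659245692 [-0.16767828 -0.29025447 -0.67273112]
```

View pics/top0.png

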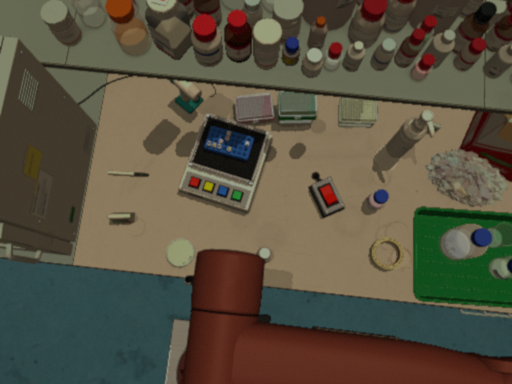

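View pics/side0.png

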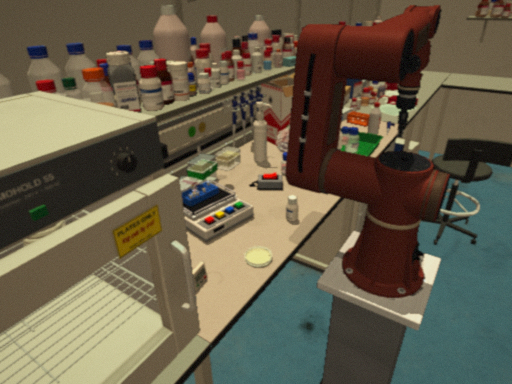

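The top view shows the keys from left to right as red (194,183), yellow (208,187), blue (222,191) and green (236,196). The rocker is at (327,196), with its lead toward the upper left (316,177). I'll refine these with colour centroids in both cameras.

```bash
cat > h.py <<'E'
from rig import *
import numpy as np, cv2
from scipy.spatial.transform import Rotation as R
def cam(c):
    m=cams.camera_model(c); q=m["orientation"]; return m["K"],np.array(m["origin"]),R.from_quat([q[1],q[2],q[3],q[0]]).as_matrix()
def back(c,uv,z):
    K,o,M=cam(c); d=M@np.linalg.inv(K)@np.array([uv[0],uv[1],1.]); return o+d*(z-o[2])/d[2]
def proj(c,p):
    K,o,M=cam(c); q=K@(M.T@(np.array(p)-o)); return q[:2]/q[2]
E
python3 - <<'E'
from h import *
ims={c:cv2.imread(f"pics/{c}0.png") for c in("side","top")}
est={"red":(.588,.143,.069),"yellow":(.576,.095,.069),"blue":(.565,.046,.069),"green":(.556,.002,.069),"rocker":(.592,-.297,.052)}
hue={"red":[(0,8),(172,180)],"yellow":[(20,35)],"blue":[(105,130)],"green":[(45,85)],"rocker":[(0,8),(172,180)]}
for c,im in ims.items():
    hsv=cv2.cvtColor(im,cv2.COLOR_BGR2HSV)
    for k,p in est.items():
        u=proj(c,p); m=np.zeros(im.shape[:2],bool)
        for a,b in hue[k]: m|=(hsv[...,0]>=a)&(hsv[...,0]<=b)
        m&=(hsv[...,1]>120)&(hsv[...,2]>60)
        yy,xx=np.mgrid[:384,:512]; m&=np.hypot(xx-u[0],yy-u[1])<(20 if k=="rocker" else 9)
        n=m.sum()
        ce=(xx[m].mean(),yy[m].mean()) if n else None
        print(c,k,n,u.round(1),ce and np.round(ce,1), ce and back(c,ce,p[2]).round(4))
    
t=ims["top"]; cv2.imwrite("pics/tc.png",cv2.resize(t[100:270,80:420],None,fx=2.35,fy=2.35,interpolation=cv2.INTER_CUBIC))
t=ims["side"]; cv2.imwrite("pics/sc.png",cv2.resize(t[150:270,170:330],None,fx=4.5,fy=4.5,interpolation=cv2.INTER_CUBIC))
t=ims["top"]; cv2.imwrite("pics/tr.png",cv2.resize(t[165:225,295:355],None,fx=9,fy=9,interpolation=cv2.INTER_CUBIC))
E
```

```text
side red 58 [208.4 217.9] [209.2 219.1] [0.5801 0.1476 0.069 ]
side yellow 56 [219.2 212.8] [219.6 213.8] [0.5703 0.0999 0.069 ]
side blue 32 [229.6 207.7] [229.1 208.9] [0.5612 0.054  0.069 ]
side green 33 [238.3 203.3] [238.5 204.2] [0.5513 0.0071 0.069 ]
side rocker 94 [270.5 175.5] [272.1 174.9] [ 0.5891 -0.3063  0.052 ]
top red 79 [194.3 180.3] [194.2 181.5] [0.5841 0.1427 0.069 ]
top yellow 83 [208.6 185.5] [208.2 185.9] [0.5744 0.0962 0.069 ]
top blue 73 [223.3 190.4] [222.4 190.4] [0.5648 0.049  0.069 ]
top green 73 [236.6 194.6] [236.6 194.8] [0.5552 0.0021 0.069 ]
top rocker 224 [329.7 194.6] [328.3 194. ] [ 0.5936 -0.2921  0.052 ]
```

View pics/tr.png

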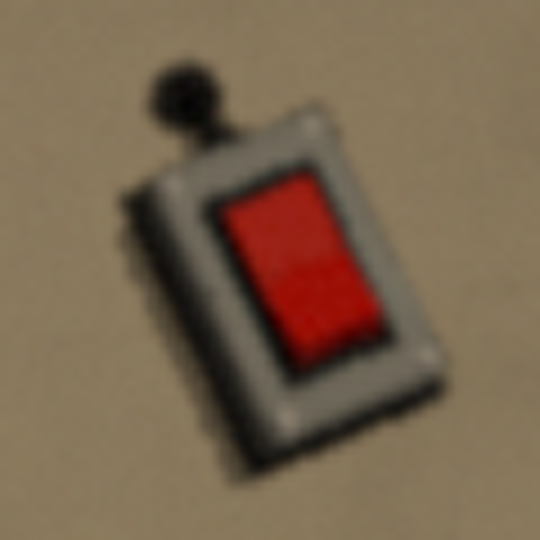

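View pics/sc.png

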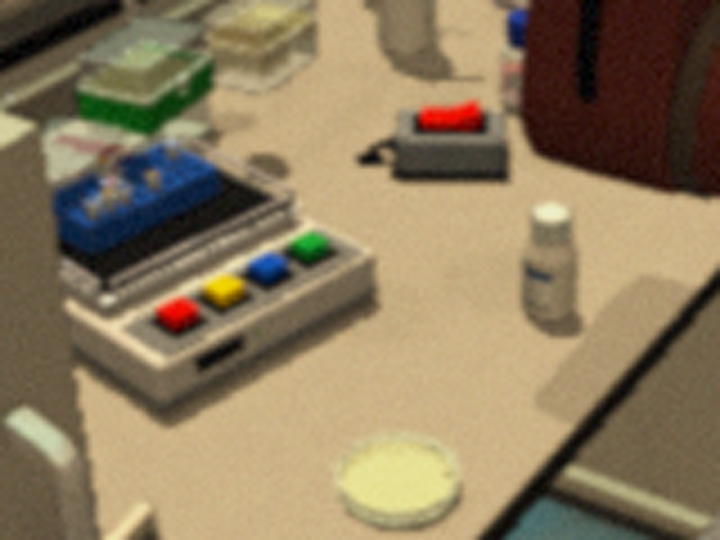

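```bash
python3 - <<'E'
from h import *
f=lambda x,y:(295+x/9-.5+.06,165+y/9-.5+.06)
for n,p,z in[("lead",(185,95),.02),("end_lead",(268,190),.047),("pivot",(305,268),.052),("end_press_top",(340,325),.064),
  ("boxc1",(170,180),.044),("boxc2",(312,115),.044),("boxc3",(435,355),.044),("boxc4",(285,415),.044)]:
    print(n,back("top",f(*p),z).round(4))
print("bottle",back("top",(465,240),.1).round(3),back("top",(484,238),.2).round(3),"spray",back("top",(385,165),0).round(3))
print([ (r["point"],r["score"]) for r in look_for("top","rocker")])
s=observe(); q=s["orientation"]; print(R.from_quat([q[1],q[2],q[3],q[0]]).as_matrix().round(3),s["time"])
def ori(zv):
    x=np.array([0,0,-1.]);z=np.array([np.cos(zv),np.sin(zv),0]);y=np.cross(z,x);Q=R.from_matrix(np.c_[x,y,z]).as_quat();return [Q[3],*Q[:3]]
for nm,p,yw in[("rock",(.578,-.302,.1),0.45),("yel",(.573,.097,.1),-.2),("grn",(.554,.004,.1),-.2)]:
    for a in(0,90,180,270):
        j=kin.ik(list(p),ori(yw+np.radians(a))); print(nm,a,None if j is None else np.round(j,2))
E
```

```text
lead [ 0.6606 -0.248   0.02  ]
end_lead [ 0.6211 -0.2779  0.047 ]
pivot [ 0.5926 -0.2927  0.052 ]
end_press_top [ 0.5704 -0.3051  0.064 ]
boxc1 [ 0.6217 -0.2426  0.044 ]
boxc2 [ 0.6516 -0.2921  0.044 ]
boxc3 [ 0.5675 -0.3429  0.044 ]
boxc4 [ 0.5397 -0.2908  0.044 ]
bottle [ 0.483 -0.715  0.1  ] [ 0.479 -0.726  0.2  ] spray [ 0.727 -0.483  0.   ]
[([0.5945, -0.293, 0.0511], 0.47)]
[[-0.     0.975  0.224]
 [-0.     0.224 -0.975]
 [-1.    -0.     0.   ]] 1.15
rock 0 [-0.68  0.28  0.05  1.35  0.    0.44]
rock 90 [-0.68  0.28  0.05  1.35  0.   -1.13]
rock 180 [-0.68  0.28  0.05  1.35  0.   -2.7 ]
rock 270 [-0.68  0.28  0.05  1.35  0.    2.01]
yel 0 [-0.06  0.06 -0.18  1.32  0.    1.71]
yel 90 [-0.06  0.06 -0.18  1.32  0.    0.14]
yel 180 [-0.06  0.06 -0.18  1.32  0.   -1.43]
yel 270 [-0.06  0.06 -0.18  1.32  0.   -3.  ]
grn 0 [-0.23 -0.02 -0.27  1.32  0.    1.54]
grn 90 [-0.23 -0.02 -0.27  1.32  0.   -0.03]
grn 180 [-0.23 -0.02 -0.27  1.32  0.   -1.6 ]
grn 270 [-0.23 -0.02 -0.27  1.32  0.    3.11]
```

```bash
cat >> h.py <<'E'
def ori(zv):
    x=np.array([0,0,-1.]);z=np.array([np.cos(zv),np.sin(zv),0]);y=np.cross(z,x);Q=R.from_matrix(np.c_[x,y,z]).as_quat();return [Q[3],*Q[:3]]
def snap(n):
    for c in("side","top"): cv2.imwrite(f"pics/{c}{n}.png",cams.get_image(c)[:,:,::-1])
def st(t=""):
    s=observe(); print(t,round(s["time"],2),np.round(s["eef_pos"],4),np.round(s["contact_force"],1),round(s["finger_gap"],4))
E
python3 - <<'E'
from h import *
jaws.command_gripper(0.0); st("closed")
q=list(observe()["joints"]); o=ori(.538-np.pi/2); j=kin.ik([.577,-.303,.1],o)
q[0]=j[0]; q[5]=j[5]; robot.set_joints(q); st("swung")
robot.move_to([.577,-.303,.10],o); st("above")
r=robot.movel([.577,-.303,.051],v=.04,f_stop=15); st(r)
robot.movel([.577,-.303,.12],v=.15); st("up")
snap(1)
E
```

```text
closed 1.92 [ 0.1343 -0.5848  0.2314] [-0.2  0.3  0.4] -0.0004
swung 3.77 [ 0.5356 -0.2705  0.2313] [-0.6 -0.7 -0.2] 0.0001
above 4.39 [ 0.5769 -0.3035  0.1012] [ 0.5 -0.2  1.1] 0.0
True 5.47 [ 0.5768 -0.3032  0.054 ] [-1.4  1.2  8.2] 0.0004
up 6.08 [ 0.5768 -0.3028  0.1191] [ 0.   0.3 -0.8] -0.0001
```

Contact stopped at z = 0.054, which is the height expected for "on". I'll move to above the yellow key and check the rocker before pressing.

```bash
python3 - <<'E'
from h import *
o=ori(-.2)
robot.move_to([.50,-.15,.20],o);snap(2)
st()
t=cv2.imread("pics/top2.png");s=cv2.imread("pics/side2.png")
a=cv2.resize(t[165:225,295:355],(480,480),interpolation=cv2.INTER_CUBIC)
b=cv2.resize(s[155:205,240:300],(300,250),interpolation=cv2.INTER_CUBIC)
c=np.zeros((480,790,3),np.uint8);c[:,:480]=a;c[:250,490:790]=b;cv2.imwrite("pics/c2.png",c)
E
```

```text
7.06 [ 0.5    -0.1508  0.1988] [ 0.7 -0.1  0.4] 0.0
```

View pics/c2.png

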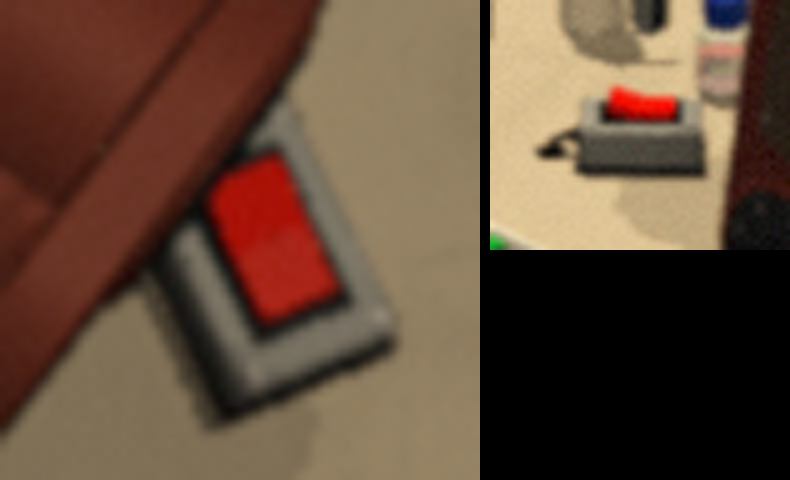

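The side inset at (640,100) shows the lead end of the rocker now raised and the press end level, so the mains is on. The top view agrees, with the press-end face at (300,280) now flat. Next I'll press yellow, then green.

```bash
python3 - <<'E'
from h import *
o=ori(-.2)
for n,(x,y) in(("yellow",(.573,.0965)),("green",(.554,.0035))):
    robot.move_to([x,y,.13],o); robot.movel([x,y,.085],v=.15)
    r=robot.movel([x,y,.057],v=.03,f_stop=20); st((n,r))
    robot.movel([x,y,.13],v=.15)
robot.move_to([.50,-.15,.25],o);snap(3);st()
t=cv2.imread("pics/top3.png");s=cv2.imread("pics/side3.png")
cv2.imwrite("pics/c3.png",cv2.resize(s[150:270,170:330],None,fx=4.5,fy=4.5,interpolation=cv2.INTER_CUBIC))
for n in["key_yellow_top","key_green_top","key_blue_top","key_red_top"]: print(n,[(r["point"],r["score"]) for r in place_of("side",n)[:2]])
E
```

```text
('yellow', True) 9.31 [0.5733 0.0966 0.0621] [-1.4 -0.   8.2] 0.0003
('green', True) 11.59 [0.5543 0.0034 0.062 ] [-3.1  0.4  8. ] 0.0
 13.12 [ 0.4999 -0.1486  0.2483] [ 0.1 -0.1  0.4] -0.0001
key_yellow_top [([0.5775, 0.0945, 0.063], 0.47), ([0.7219, 0.0471, 0.0923], 0.34)]
key_green_top [([0.5576, 0.002, 0.0602], 0.4), ([0.5737, -0.3051, 0.0571], 0.22)]
key_blue_top [([0.5648, 0.0445, 0.0737], 0.45)]
key_red_top [([0.5892, 0.1442, 0.0691], 0.46)]
```

View pics/c3.png

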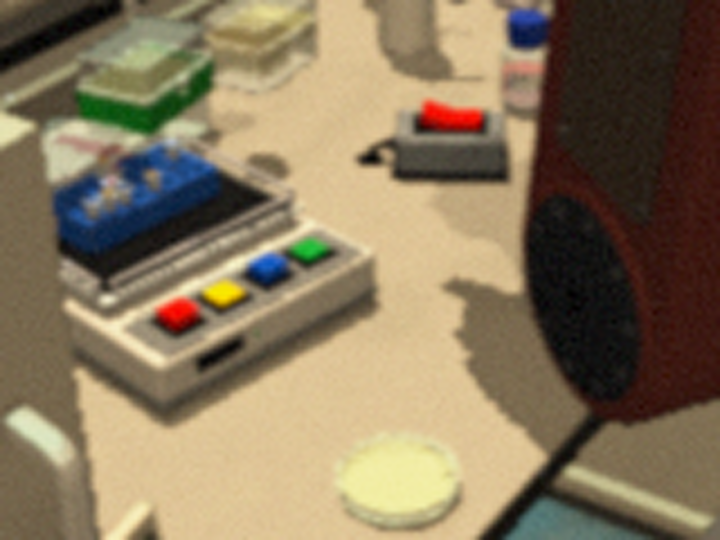

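View pics/top3.png

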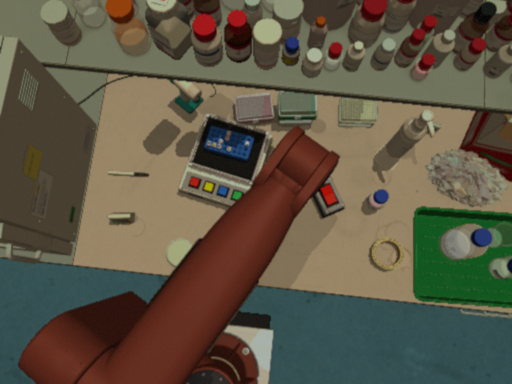

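Both keys stopped at z = 0.062, which is 69 − 7 mm and so fully down. The side view shows yellow (225,293) and green (312,248) low, blue (268,268) and red (180,315) raised, and the rocker on. The arm hides the wash flask, so I'll swing it away and check.

```bash
python3 - <<'E'
from h import *
q=[-1.563,.104,.097,1.564,0,1.353]
robot.movel([.5,-.15,.27]); j=list(observe()["joints"]); j[0]=-1.563; robot.set_joints(j); robot.set_joints(q);snap(4);st()
for n in["wash_flask_centre","pink_flask_centre","tube_rack_centre","dish_centre","tape_centre"]: print(n,[(r["point"],r["score"]) for r in place_of("top",n)[:3]])
for c in("side","top"):
    a,b=(cv2.imread(f"pics/{c}{i}.png") for i in(0,4)); d=cv2.absdiff(a,b).max(2)>40
    d=cv2.morphologyEx(d.astype(np.uint8),cv2.MORPH_OPEN,np.ones((2,2)))
    n,_,stt,ce=cv2.connectedComponentsWithStats(d); print(c,[(s[4],x.round()) for s,x in zip(stt[1:],ce[1:]) if s[4]>4])
E
```

```text
16.01 [ 0.1348 -0.5842  0.2321] [ 0.  -0.4  0.7] -0.0001
wash_flask_centre [([0.7181, 0.0459, 0.0959], 0.71), ([0.3791, -0.1038, 0.051], 0.54)]
pink_flask_centre [([0.5963, -0.4502, 0.047], 0.84)]
tube_rack_centre [([0.7197, 0.0457, 0.0947], 0.72)]
dish_centre [([0.3613, 0.1635, 0.007], 0.68), ([0.5581, 0.0014, 0.0605], 0.43)]
tape_centre [([0.4317, -0.4997, 0.0134], 0.79)]
side [(np.int32(18), array([266., 176.])), (np.int32(10), array([275., 174.])), (np.int32(8), array([276., 178.])), (np.int32(23), array([239., 205.])), (np.int32(32), array([221., 215.]))]
top []
```

View pics/top4.png

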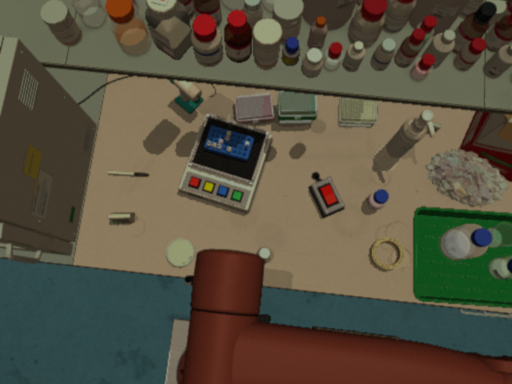

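The top view shows everything in place, with the flask at (264,254) and the rack at (228,140). In the before/after difference, only the rocker, the green key and the yellow key changed.

```bash
python3 -c "
from rig import *
print(job.job_done())"
```

```text
the job is handed in; nothing more can be done
None
```

The shaker job is done and handed in: with the closed fingertips I pressed the rocker on, then the yellow key, then the green key. It took about 16 s of the 42 s.

- **Press depths:** contact stopped at z = 0.054 on the rocker (the "on" height) and at 0.062 on both keys (the full 7 mm down).
- **Final pictures:** in the before/after images, only the rocker, the yellow key and the green key changed. The blue and red keys are still up, and the rack, the flasks and everything else are where they were. The arm is back at its start pose, touching nothing.
- **Detection misses:** the networks sometimes gave a wrong location, for example the rack or the dish for the wash flask, and the tube rack or another key for some of the keys. I settled these against the pictures and colour centroids. The two cameras disagreed by about 4–6 mm on the key positions and about 15 mm on the rocker. I went mainly by the top camera; the networks agreed with it to about 4 mm on the rocker's press point.

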